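# Clear the measuring-cell case and hold its lid open

### The arm

A 6-joint arm with a two-finger parallel gripper is mounted at the origin on the work surface. World frame = base frame: x ahead of the robot, y to its left, z up, the work surface at z = 0. Lengths are in m, angles in rad, forces in N, time in s.
With the tool pointing down it reaches from about 0.25 to 0.8 m from the base axis. Payload 3.9 kg.
Tool frame: the origin (TCP) lies midway between the tips of the shut fingers; the grasp point (between the pads) lies 19 mm behind it; z points along the fingers, y is the direction in which the jaws open and shut (so a half turn about z gives the same grasp; the last joint's range is limited). The gripper opens to 85 mm and grips with 20 to 120 N. Pads are 22 mm wide; open, the fingers measure 114 mm over their backs; the gripper's body (76 mm by 85 mm) begins 54 mm behind the grasp point. The pads swing forward as they close: fully open they stand 13 mm farther back than shut.
Start: joints at [1.309, 0.26, -0.138, 1.173, 0, 1.571], TCP at [0.136, 0.507, 0.194] pointing down, gripper open.
Joint ranges: [-2.78, 2.78], [-0.83, 1.72], [-1.28, 1.37], [-1.9, 2.12], [-1.57, 1.48], [-3.14, 3.14]. Speed limits (rad/s): [2.57, 2.57, 3.14, 3.14, 3.14, 3.14].

### API

Orientations are given as [roll, pitch, yaw] about the fixed x, y, z axes, in that order (R = Rz(yaw) Ry(pitch) Rx(roll)).
In Python, from bench import bot gives the robot as it stands.
- The arm moves only by the tool apply_moves, never from a script. Its argument "commands" is a list of rows, each a list of 7 numbers: the gripper's target within -1 to 1 (fully open at 1, half-way at 0, shut at -1), then the shift along the tool's x, y, z in mm, then the turn, a rotation vector about the tool's x, y, z in degrees. In form: [[gripper, x, y, z, wx, wy, wz], ...]. A call has 1 to 20 rows; each row is the pose to reach, as a shift and turn from the pose commanded when the call began, along the tool's axes at that moment; what a row does not reach only later rows make up. A row lasts 1/12 s, in which the tool goes at most 41.7 mm and 7.16 degrees, less where a joint would pass 70% of its speed; a pose out of reach is approached as far as the arm can. A call with a gripper value outside its range is refused whole. The fingers move at their own pace and stop on an object; "force" is the grip in N (left out, the last holds). Time passes only in rows, so rows that repeat a pose let the fingers close. It gives the time, the measured TCP pose, the force and the opening at its end, in the units of the state.
- bot.sense(): the state, without advancing time (a new reading comes with each control period).
- bot.get_image(name): name is "scene" or "side" or "wrist"; returns the picture (400x640x3 uint8, blue, green, red); there is no depth.
- bot.camera_model(name): a dict with "mtx" (3x3 intrinsics, pixels), "rvec" (rotation vector, rad) and "tvec" (3), from world to camera coordinates, as OpenCV has them; the wrist camera has in their place "hand_eye" (4x4, takes a point from camera to tool coordinates, whose origin is the TCP and whose axes are the flange's). Camera axes: x right, y down, z forward; pixel columns grow to the right and rows downward; lengths in m; the calibration is good to about 2 mm. A picture is of the moment at which its call begins: read the wrist's pose just before it. camera_model takes no time and is no camera call.
- bot.close_job(): hands the job in, once; it reports no verdict.
The state is a dict: "clock": time; "q": joint angles; "qd": joint speeds; "joint_efforts": joint torques, N m; "tool_pos": TCP position; "eef_rot": TCP orientation; "contact_force": force on the tool from outside, world axes, zero at the start; "moment": the same for the moment, N m; "gripper_width": opening from 0.0 (shut) to 1.0 (fully open).
Only numpy, scipy, OpenCV 4.12 (cv2) and the standard library are available. Lean on these libraries where they do the work, as an engineer would, in place of code of your own. Each camera call takes 0.05 s, during which the arm holds its last target.

### The job

Two brass fittings were left on the closed lid of the grey measuring-cell case: first lower the hexagonal ring nut into the round steel dish and the square straight connector into the rectangular tray, without dropping them from a height. Then lift the lid by its bar handle and hold it 50 degrees open (within 5 degrees) so that a colleague can reach the cell: the lid falls shut when let go, so finish while the gripper is still holding it there. Leave everything else on the bench where it is.

Things in the scene. Friction and masses are not known exactly. Their poses are not given: they have to be found in the camera images.
- case: grey open-topped rectangular case, fixed to the bench, 200 mm (its x) by 220 mm (its y) by 85 mm high. Origin: centre of its underside; x points away from the robot (yaw up to 0.22 rad either way), z up. A flat aluminium lid (200 x 220 x 8 mm, 0.45 kg) closes it; the lid's upper face is 93 mm above the bench.
- lid (a joint): angle of the lid about its hinge in rad: 0 shut, grows as the handle side is lifted, up to 1.75; the hinge is nearly free of friction and the lid falls shut by its weight (about 3 N at the handle lifts it). 50 degrees is 0.873 rad.
- lid_hinge (a point): point on the hinge axis, fixed to the case: middle of the case's far (+x) upper edge, 85 mm above the bench; the axis runs along the case's y.
- lid_handle (a point): middle of the lid's handle, on its centre line: a straight round dark steel bar, 12 mm diameter, 110 mm long, parallel to the hinge, on a post at each end, 42 mm above the lid's upper face. Lid shut: 175 mm nearer the robot than the hinge (along the case's x) and 50 mm higher. Fingers fit all round it between the posts (98 mm); pinched from above, the bar turns between the fingers as the lid rises.
- nut: hexagonal brass ring nut, 42 mm across flats, 48 mm across corners, 24 mm high, hole 24 mm, 0.14 kg, lying flat on the lid. Origin: centre of its underside, z up; x and the directions 60 degrees apart are normal to flats.
- connector: straight brass pipe connector, 0.17 kg, lying on the lid: square body 56 mm long (x) and 26 x 26 mm, with a round threaded stub of 20 mm diameter at each end, 84 mm in all. Origin: centre of its underside, x along its length, z up.
- dish: loose round steel dish, 136 mm wide at the rim, 42 mm high, wall 3 mm, to one side of the case. Origin: centre of its underside.
- dish_in (a point): centre of the dish's inner floor, 4 mm above the bench; inside radius at the floor about 58 mm.
- tray: loose rectangular grey plastic tray, 170 mm (x) by 140 mm (y), 42 mm high, wall 4 mm, on the other side of the case. Origin: centre of its underside.
- tray_in (a point): centre of the tray's inner floor, 4 mm above the bench; axes as the tray.
- wrench: bystander: steel wrench, 140 mm, lying flat between robot and case. Leave alone.
- gauge: bystander: round pressure gauge lying on its back, 60 mm wide, 26 mm high, short brass stem. Origin under its centre. Leave alone.
- clamp: bystander: plain steel pipe collar, 52 mm wide, 18 mm high, round with a wide hole. Origin under its centre. Leave alone.
- beaker: bystander: glass beaker, 70 mm wide, 90 mm high. Origin under its centre. Leave alone.
- bottle: bystander: white plastic bottle, 66 mm wide, 170 mm high. Origin under its centre. Leave alone.
- valve: bystander: small steel ball valve with a flat lever, 46 mm high, behind the case. Leave alone.
- driver: bystander: screwdriver, 180 mm, black handle, behind the case. Leave alone.
Not all that is in view belongs to the job. What is shaped like the dish but blue is not meant.

How it is judged:
On the way:
1. nut resting in the dish and connector resting in the tray, both let go, lid still shut (horizontal distance between nut and dish_in below 0.055 m and z of nut in the frame of dish_in between -0.006 and 0.036 m and x of connector in the frame of tray_in between -0.08 and 0.08 m and y of connector in the frame of tray_in between -0.065 and 0.065 m and z of connector in the frame of tray_in between -0.006 and 0.036 m and linear speed of each of nut, connector below 0.03 m/s and contact force between the fingers and nut below 0.1 N and contact force between the fingers and connector below 0.1 N and angle between each of dish, tray's own z axis and vertical below 0.15 rad and value of joint lid below 0.06 rad), for 0.2 s.
At the end, for the whole second after the job is handed in: The lid stands still at 50 degrees open (within 7 degrees, 0.75 to 0.995 rad), carried by the gripper's fingers (more than 0.5 N) and by nothing else (no loose thing touches case or lid); the nut lies in the dish and the connector in the tray, at rest, let go, with dish and tray level (value of joint lid between 0.7505 and 0.995 rad and velocity of joint lid between -0.06 and 0.06 rad/s and contact force between the fingers and case above 0.5 N and contact force between each of case, the fingers and nut below 0.1 N and contact force between each of case, the fingers and connector below 0.1 N and contact force between case and dish below 0.1 N and contact force between case and tray below 0.1 N and contact force between case and wrench below 0.1 N and contact force between case and gauge below 0.1 N and contact force between case and clamp below 0.1 N and contact force between case and beaker below 0.1 N and contact force between case and bottle below 0.1 N and contact force between case and valve below 0.1 N and contact force between case and driver below 0.1 N and horizontal distance between nut and dish_in below 0.055 m and z of nut in the frame of dish_in between -0.006 and 0.036 m and x of connector in the frame of tray_in between -0.08 and 0.08 m and y of connector in the frame of tray_in between -0.065 and 0.065 m and z of connector in the frame of tray_in between -0.006 and 0.036 m and linear speed of each of nut, connector below 0.03 m/s and angle between each of dish, tray's own z axis and vertical below 0.15 rad); the arm keeps its last pose, push and grip.
It fails at once if a bystander is moved more than 3 cm (distance of any of wrench, gauge, clamp, beaker, bottle, valve, driver from where it was at the start of the episode above 0.03 m).
It fails at once if the beaker or the bottle is tipped (angle between any of beaker, bottle's own z axis and vertical above 0.5 rad).
It fails at once if the nut is dropped from more than about 8 cm (linear speed of nut above 1.3 m/s and contact force between the fingers and nut below 0.1 N).
It fails at once if the connector is dropped from more than about 8 cm (linear speed of connector above 1.3 m/s and contact force between the fingers and connector below 0.1 N).
It also fails if it takes over 67 s, if anything falls off the work surface, if the arm or the gripper's body presses on something with over 40 N, if the wrist force passes 120 N, or if a joint passes its speed limit or range.

## Working session

There is one attempt and no reset: what is moved stays moved. The work goes in short steps, Python scripts to look and compute and a tool call to move; the robot and the scene stay as the last step left them, time stands still between calls to the robot, and variables do not carry over. Pictures are saved under pics/ and viewed, and the job is handed in when it is done.

Besides the shell and the picture viewer there is one more tool, called after ">>>" as a command line: name --pt "numbers of a row" for each row, then --argument value for the rest. apply_moves: Moves the arm, as the interface text tells. Its arguments: {"type":"object","properties":{"commands":{"type":"array"},"force":{"type":"number"}},"required":["commands"]}

```bash
mkdir -p pics; ls
python3 - <<'E'
from bench import bot
import cv2
s=bot.sense();print(s)
for n in ("scene","side","wrist"):
    im=bot.get_image(n);cv2.imwrite(f"pics/{n}0.png",im);print(n,bot.camera_model(n))
E
```

```text
pics
{'clock': 0.0, 'q': array([ 1.30899125e+00,  2.60698997e-01, -1.39392564e-01,  1.17268716e+00,
        1.79015002e-05,  1.57079337e+00]), 'qd': array([-0.00061828, -0.0008426 , -0.00040946,  0.00091333, -0.00080185,
        0.00052137]), 'joint_efforts': array([-2.36892731e-03, -4.05675352e+01,  2.53923851e+01,  1.85489928e-02,
       -1.87675573e-04,  4.58193227e-06]), 'tool_pos': array([0.13567968, 0.5063767 , 0.19304823]), 'eef_rot': array([-3.13961026e+00, -1.79073276e-05,  2.87979050e+00]), 'contact_force': array([0.11017742, 0.06830454, 0.01057941]), 'moment': array([ 0.01722518, -0.02904073,  0.04124027]), 'gripper_width': 1.0011331811701005}
scene {'mtx': array([[465.30568612,   0.        , 320.63961867],
       [  0.        , 465.30568612, 198.35005239],
       [  0.        ,   0.        ,   1.        ]]), 'rvec': array([ 0.99800574,  2.41645435, -1.10764815]), 'tvec': array([ 0.48772129, -0.16662255,  1.72535445])}
side {'mtx': array([[365.51244643,   0.        , 313.36062143],
       [  0.        , 365.51244643, 199.60083731],
       [  0.        ,   0.        ,   1.        ]]), 'rvec': array([ 2.07630413, -0.09743395,  0.07138422]), 'tvec': array([-0.604542  ,  0.07770173,  0.98529701])}
wrist {'mtx': array([[326.38522734,   0.        , 320.42831363],
       [  0.        , 326.38522734, 195.57825868],
       [  0.        ,   0.        ,   1.        ]]), 'hand_eye': array([[ 1.71189983e-04, -9.48067274e-01, -3.18069828e-01,
         8.07644825e-02],
       [ 9.99999959e-01,  8.93067234e-05,  2.72019495e-04,
         5.49998633e-04],
       [-2.29487007e-04, -3.18069862e-01,  9.48067250e-01,
        -1.79754094e-01],
       [ 0.00000000e+00,  0.00000000e+00,  0.00000000e+00,
         1.00000000e+00]])}
```

View pics/scene0.png

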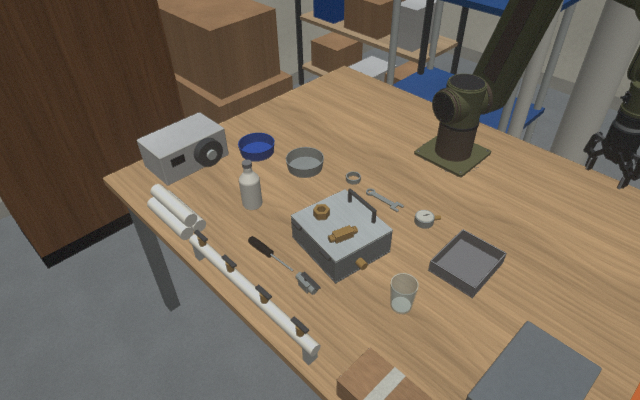

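View pics/side0.png

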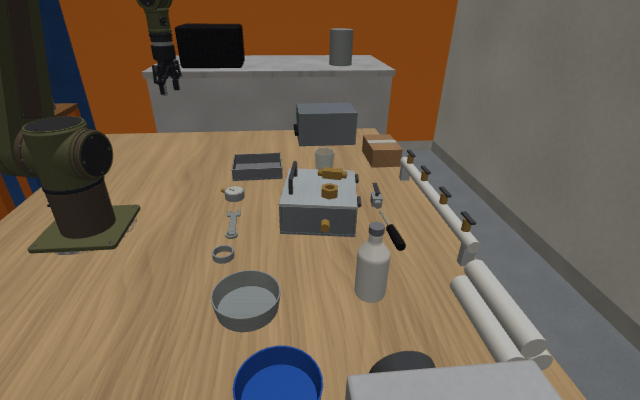

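View pics/wrist0.png

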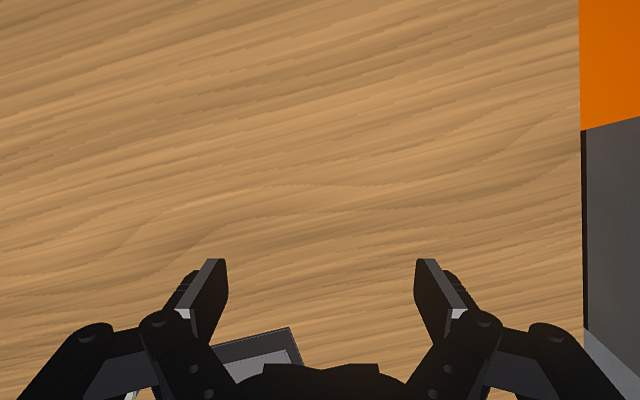

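The scene view shows the nut at about (321,211), the connector at (343,234), and the bar handle at about (362,206) on the lid. The grey dish is at (305,162), with a blue look-alike at (257,147). The tray is at (467,262). The side view agrees. The brass stubs at (362,264) in scene and (325,226) in side sit on the case walls, so they aren't the fittings. I'll enlarge both views to confirm.

```bash
cat > h.py <<'E'
from bench import bot
import cv2, numpy as np
from scipy.spatial.transform import Rotation as Rn
def cam(n,s=None):
    m=bot.camera_model(n);K=m['mtx']
    if n=='wrist':
        T=np.eye(4);T[:3,:3]=Rn.from_euler('xyz',s['eef_rot']).as_matrix();T[:3,3]=s['tool_pos']
        C=T@m['hand_eye'];R=C[:3,:3].T;return K,R,-R@C[:3,3]
    return K,cv2.Rodrigues(m['rvec'])[0],m['tvec']
def ray(c,p):
    K,R,t=c;d=R.T@np.linalg.inv(K)@np.array([p[0],p[1],1.]);return -R.T@t,d/np.linalg.norm(d)
def plane(c,p,z):
    o,d=ray(c,p);return o+d*(z-o[2])/d[2]
def proj(c,X):
    K,R,t=c;x=K@(R@np.array(X)+t);return x[:2]/x[2]
def tri(c1,p1,c2,p2):
    o1,d1=ray(c1,p1);o2,d2=ray(c2,p2)
    a=np.linalg.lstsq(np.c_[d1,-d2],o2-o1,rcond=None)[0]
    A=o1+a[0]*d1;B=o2+a[1]*d2;return (A+B)/2,np.linalg.norm(A-B)
E
python3 - <<'E'
import cv2
a=cv2.imread('pics/scene0.png');b=cv2.imread('pics/side0.png')
cv2.imwrite('pics/c1.png',cv2.resize(a[180:280,280:410],None,fx=6,fy=6,interpolation=2)[:600,:780])
cv2.imwrite('pics/c2.png',cv2.resize(b[150:245,260:390],None,fx=6,fy=6,interpolation=2))
E
```

```text
(no output)
```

View pics/c1.png

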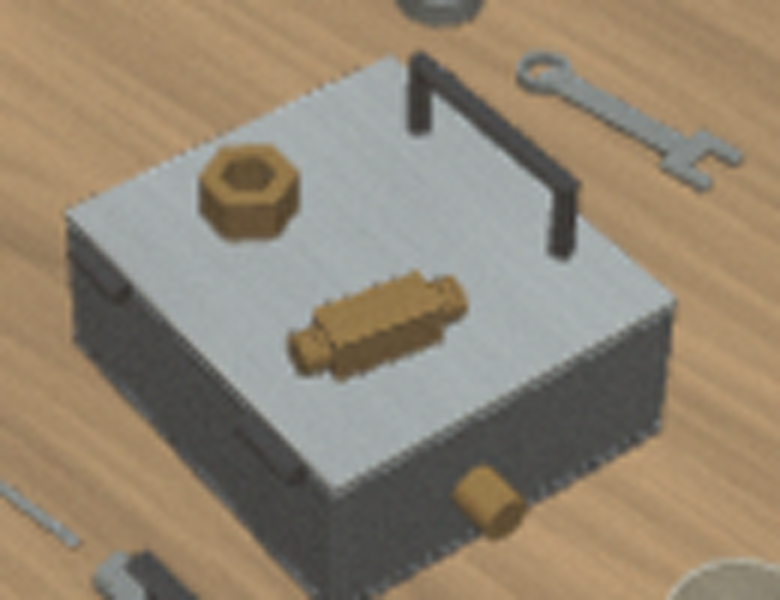

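View pics/c2.png

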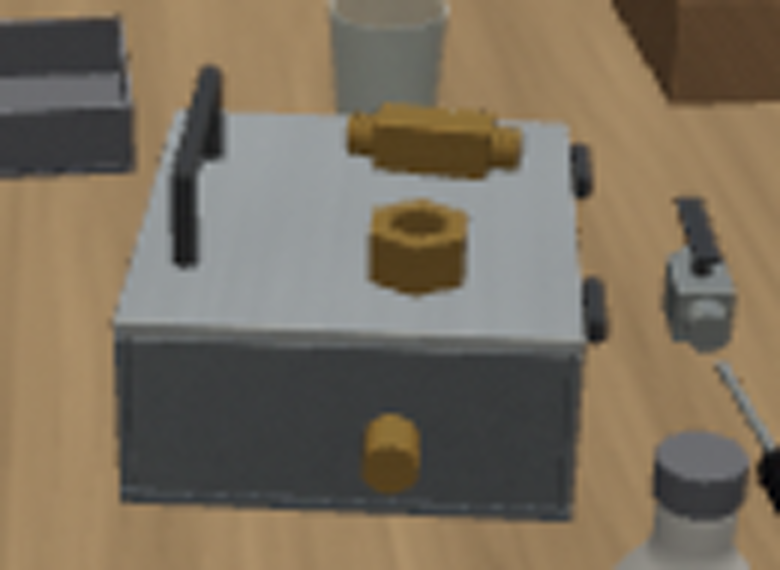

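The crops confirm the hex ring nut and the square-bodied connector with stubs on the lid. The side-wall stubs belong to the case. Next I'll compute positions from the two views.

Run:
```python
from h import *
np.set_printoptions(precision=4,suppress=True)
S=cam('scene');D=cam('side')
f=lambda p:(280+p[0]/6-.4,180+p[1]/6-.4)
g=lambda p:(260+p[0]/6-.4,150+p[1]/6-.4)
L=np.array([plane(S,f(p),.093) for p in [(66,212),(393,57),(675,300),(333,493)]])
print('lid',L, [np.linalg.norm(L[i]-L[(i+1)%4]) for i in range(4)])
print('side lid',[plane(D,g(p),.093) for p in [(118,323),(583,343),(570,123)]])
h=[tri(S,f((420,60)),D,g((183,170))),tri(S,f((568,186)),D,g((208,72)))];print('handle',h)
print('nut top (z .117)',plane(S,f((248,176)),.117),plane(D,g((419,222)),.117))
# masks
a=cv2.imread('pics/scene0.png');b=cv2.imread('pics/side0.png')
print('conn ends top: stubs z .106',plane(S,f((308,352)),.106),plane(S,f((452,297)),.106),plane(D,g((362,135)),.106),plane(D,g((508,148)),.106))
for n,im,c in(('S',a,S),('D',b,D)):
    hsv=cv2.cvtColor(im,cv2.COLOR_BGR2HSV)
    m=cv2.inRange(hsv,(12,130,50),(25,255,220))
    k,l,st,ce=cv2.connectedComponentsWithStats(m)
    for i in range(1,k):
        if st[i,4]>40 and 200<ce[i,0]<460 and 150<ce[i,1]<290: print(n,st[i],ce[i])
cv2.imwrite('pics/c3.png',np.vstack([cv2.resize(a[130:200,270:400],None,fx=4,fy=4),cv2.resize(a[220:300,400:530],None,fx=4,fy=4)]))
cv2.imwrite('pics/c4.png',np.hstack([cv2.resize(b[260:340,200:290],None,fx=4,fy=4),cv2.resize(b[140:220,220:310],None,fx=4,fy=4)]))
```

```text
lid [[ 0.7061 -0.0998  0.093 ]
 [ 0.5103 -0.0671  0.093 ]
 [ 0.5467  0.147   0.093 ]
 [ 0.7435  0.1164  0.093 ]] [np.float64(0.1985313259310944), np.float64(0.2171983537918324), np.float64(0.19917538582343997), np.float64(0.21947005486221682)]
side lid [array([ 0.5128, -0.0694,  0.093 ]), array([ 0.7058, -0.1022,  0.093 ]), array([0.7442, 0.1168, 0.093 ])]
handle [(array([ 0.5435, -0.019 ,  0.1393]), np.float64(0.00011207841680993751)), (array([0.5605, 0.0904, 0.1379]), np.float64(0.0007134824913747037))]
nut top (z .117) [ 0.6443 -0.0365  0.117 ] [ 0.6455 -0.0331  0.117 ]
conn ends top: stubs z .106 [0.6996 0.058  0.106 ] [0.628  0.0805 0.106 ] [0.634  0.0826 0.106 ] [0.7022 0.0624 0.106 ]
D [318 167  28  13 259] [331.7297 172.9846]
D [421 170   7  11  49] [423.6531 175.8163]
D [322 184  15  15 198] [328.9646 190.9747]
D [440 192   7  12  60] [442.8  198.45]
D [321 219   9  13  98] [324.7755 225.1939]
```

View pics/c3.png

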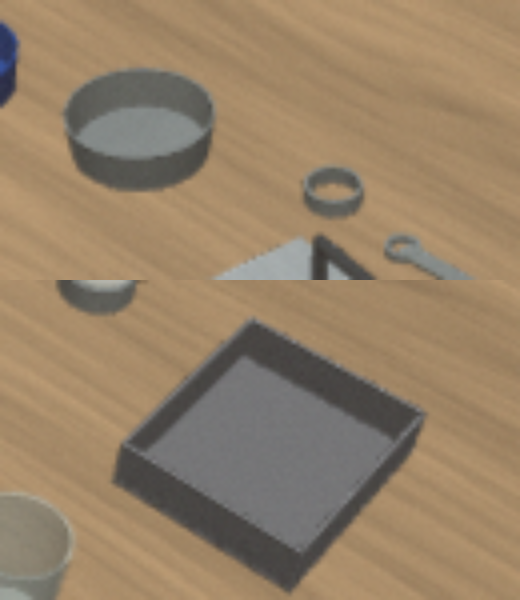

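View pics/c4.png

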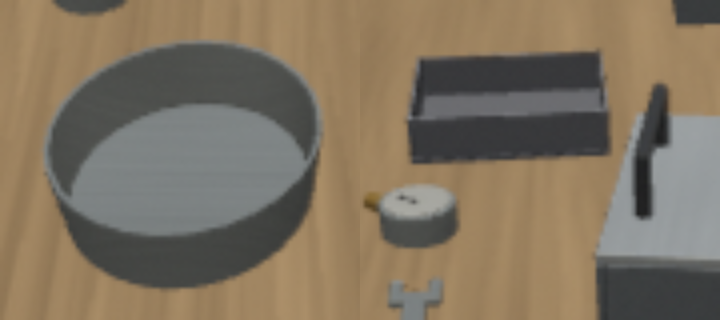

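Run:
```python
from h import *
np.set_printoptions(precision=4,suppress=True)
S=cam('scene');D=cam('side')
f=lambda p:(270+p[0]/4-.4,130+p[1]/4-.4)
t=lambda p:(400+p[0]/4-.4,220+(p[1]-280)/4-.4)
d=lambda p:(200+p[0]/4-.4,260+p[1]/4-.4)
e=lambda p:(220+(p[0]-360)/4-.4,140+p[1]/4-.4)
R=[plane(S,f(p),.042)for p in[(64,114),(215,114),(139,68),(139,158)]]
print('dish scene',R,(R[0]+R[1])/2,(R[2]+R[3])/2)
R=[plane(D,d(p),.042)for p in[(45,150),(322,125),(205,42),(160,236)]]
print('dish side',R,(R[0]+R[1])/2,(R[2]+R[3])/2)
T=np.array([plane(S,t(p),.042)for p in[(252,320),(425,415),(303,553),(123,446)]]);print('tray',T,T.mean(0),[np.linalg.norm(T[i]-T[(i+1)%4]) for i in range(4)])
T=np.array([plane(D,e(p),.042)for p in[(417,60),(600,54),(609,112),(409,122)]]);print('trayside',T,T.mean(0),[np.linalg.norm(T[i]-T[(i+1)%4]) for i in range(4)])
print('bottle cap',plane(S,(247,163),.17),plane(D,(376,229),.17))
print('beaker rim',plane(S,(404,284),.09),plane(D,(324.5,152),.09))
print('gauge',plane(S,(425,217),.026)); print('clamp',plane(S,(353,176),.018))
```

```text
dish scene [array([ 0.4882, -0.3753,  0.042 ]), array([ 0.3948, -0.2797,  0.042 ]), array([ 0.3933, -0.3797,  0.042 ]), array([ 0.4853, -0.281 ,  0.042 ])] [ 0.4415 -0.3275  0.042 ] [ 0.4393 -0.3303  0.042 ]
dish side [array([ 0.3742, -0.3357,  0.042 ]), array([ 0.5079, -0.3304,  0.042 ]), array([ 0.4472, -0.262 ,  0.042 ]), array([ 0.4335, -0.3954,  0.042 ])] [ 0.441  -0.3331  0.042 ] [ 0.4404 -0.3287  0.042 ]
tray [[0.3585 0.2648 0.042 ]
 [0.3548 0.4012 0.042 ]
 [0.5192 0.4056 0.042 ]
 [0.5255 0.2694 0.042 ]] [0.4395 0.3353 0.042 ] [np.float64(0.13650528537042933), np.float64(0.16439159537677353), np.float64(0.13632039522933115), np.float64(0.16711637963470677)]
trayside [[0.3533 0.3973 0.042 ]
 [0.5209 0.3995 0.042 ]
 [0.526  0.2669 0.042 ]
 [0.3589 0.2593 0.042 ]] [0.4398 0.3308 0.042 ] [np.float64(0.16754609509969817), np.float64(0.1327546961849172), np.float64(0.16721389961718047), np.float64(0.13812394719152857)]
bottle cap [ 0.6971 -0.3024  0.17  ] [ 0.6929 -0.3178  0.17  ]
beaker rim [0.673  0.2872 0.09  ] [0.6726 0.2779 0.09  ]
gauge [0.3763 0.146  0.026 ]
clamp [ 0.3737 -0.1561  0.018 ]
```

Measurements from the two views agree within about 4 mm, and the sizes match:

| Item | Position (m) | Yaw (rad) |
|---|---|---|
| Dish | (0.440, -0.330) | – |
| Tray | (0.440, 0.333) | – |
| Lid | – | about -0.16 |
| Handle | (0.552, 0.036, 0.136) | – |
| Nut | (0.645, -0.035) | – |
| Connector | (0.666, 0.071) | about -0.3 |

I'll hover over the lid for one wrist look.

>>> apply_moves --pt "0.3 -566 -321 -50 0 0 0" --pt "0.3 -566 -321 -50 0 0 0" --pt "0.3 -566 -321 -50 0 0 0" --pt "0.3 -566 -321 -50 0 0 0" --pt "0.3 -566 -321 -50 0 0 0" --pt "0.3 -566 -321 -50 0 0 0" --pt "0.3 -566 -321 -50 0 0 0" --pt "0.3 -566 -321 -50 0 0 0" --pt "0.3 -566 -321 -50 0 0 0" --pt "0.3 -566 -321 -50 0 0 0" --pt "0.3 -566 -321 -50 0 0 0" --pt "0.3 -566 -321 -50 0 0 0" --pt "0.3 -566 -321 -50 0 0 0" --pt "0.3 -566 -321 -50 0 0 0" --pt "0.3 -566 -321 -50 0 0 0" --pt "0.3 -566 -321 -50 0 0 0" --pt "0.3 -566 -321 -50 0 0 0" --pt "0.3 -566 -321 -50 0 0 0" --pt "0.3 -566 -321 -50 0 0 0"

```text
clock: 1.73
tool_pos: [0.5987, 0.0508, 0.2433]
eef_rot: [-3.141, -0.002, 2.88]
contact_force: [-0.1, -0.8, -0.3]
gripper_width: 0.656
```

Run:
```python
from h import *
s=bot.sense();im=bot.get_image('wrist');cv2.imwrite('pics/w1.png',im)
import pickle;pickle.dump(s,open('w1.pkl','wb'));print(s['q'],s['tool_pos'],s['eef_rot'],s['qd'])
```

```text
[8.42799654e-02 3.82596040e-01 1.69481826e-01 1.35949698e+00
 4.82686176e-04 3.46267278e-01] [0.59870262 0.05075177 0.24330312] [-3.14143074e+00 -1.87096379e-03  2.87960475e+00] [ 0.02282136 -0.01773093 -0.01335357 -0.00137951 -0.00181702 -0.00252311]
```

View pics/w1.png

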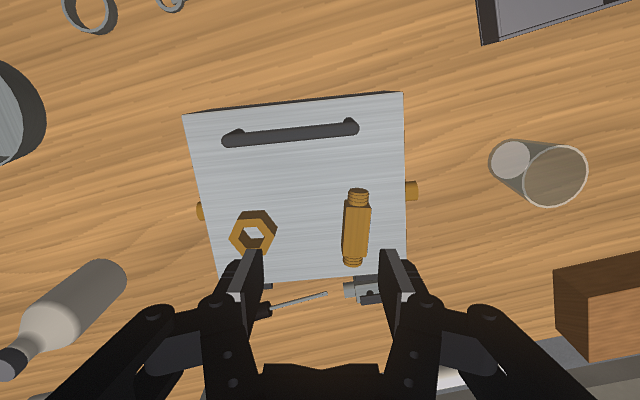

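The wrist view shows the nut at about (253,233), the connector at (356,228), and the bar from (232,139) to (350,127). I'll get outlines of the top faces.

Run:
```python
from h import *
im=cv2.imread('pics/w1.png')
cv2.imwrite('pics/w1c.png',cv2.resize(im[175:285,215:385],None,fx=4.7,fy=4.7,interpolation=cv2.INTER_CUBIC))
hsv=cv2.cvtColor(im,cv2.COLOR_BGR2HSV)
for (u,v) in [(240,228),(240,240),(262,218),(356,228),(346,228),(356,195),(367,228)]: print((u,v),hsv[v,u])
```

```text
(240, 228) [ 19 165 159]
(240, 240) [ 16 133  71]
(262, 218) [ 17 115  80]
(356, 228) [ 18 161 157]
(346, 228) [ 19 163 161]
(356, 195) [ 18 141 110]
(367, 228) [ 18 171 163]
```

View pics/w1c.png

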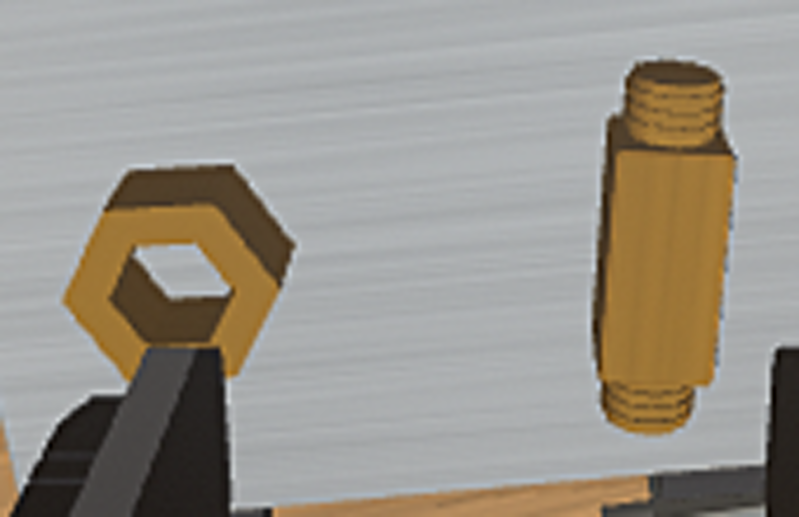

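Run:
```python
from h import *
import pickle
np.set_printoptions(precision=4,suppress=True)
s=pickle.load(open('w1.pkl','rb'));W=cam('wrist',s)
f=lambda p:(215+p[0]/4.7-.4,175+p[1]/4.7-.4)
N=np.array([plane(W,f(p),.117)[:2] for p in[(65,298),(108,210),(213,205),(280,285),(235,376)]])
print('nut',N,'c',(N[0]+N[3])/2,(N[1]+N[4])/2,'across',np.linalg.norm(N[0]-N[3]),np.linalg.norm(N[1]-N[4]))
c=((N[0]+N[3])/2+(N[1]+N[4])/2)/2
print('corner angles',np.degrees(np.arctan2(*(N-c).T[::-1]))%60)
C=np.array([plane(W,f(p),.119)[:2] for p in[(613,148),(735,155),(711,386),(600,378)]])
print('conn',C,C.mean(0),[np.linalg.norm(C[i]-C[(i+1)%4]) for i in range(4)])
for i,j in((0,3),(1,2)):
    d=C[j]-C[i];print('yaw',np.degrees(np.arctan2(d[1],d[0])))
for p in[(232,139),(350,127)]:print('bar',plane(W,p,.135))
for p in[(183,115),(403,92)]:print('corner near',plane(W,p,.093))
```

```text
nut [[ 0.6398 -0.0581]
 [ 0.6225 -0.0419]
 [ 0.6273 -0.0197]
 [ 0.6491 -0.0115]
 [ 0.6678 -0.028 ]] c [ 0.6444 -0.0348] [ 0.6452 -0.0349] across 0.0475319689958302 0.04741336503648157
corner angles [17.8957 17.5753 19.1368 19.6766 16.6841]
conn [[0.6361 0.0667]
 [0.6443 0.0912]
 [0.6967 0.0744]
 [0.6884 0.051 ]] [0.6664 0.0708] [np.float64(0.02590579439471312), np.float64(0.05503188089747314), np.float64(0.024873096545003744), np.float64(0.0545673377969435)]
yaw -16.67393566796102
yaw -17.76976004547341
bar [ 0.5432 -0.0143  0.135 ]
bar [0.5599 0.0884 0.135 ]
corner near [ 0.5116 -0.0655  0.093 ]
corner near [0.5464 0.1478 0.093 ]
```

Wrist and external measurements agree: connector at (0.666, 0.071) with yaw -17.2°, nut at (0.645, -0.035) with flat normals at 48° modulo 60°. I'll grasp the connector first.

>>> apply_moves --pt "0.2 -60 37 40 0 0 2.2" --pt "0.2 -60 37 70 0 0 2.2" --pt "0.2 -60 37 100 0 0 2.2" --pt "0.2 -60 37 120 0 0 2.2" --pt "0.2 -60 37 135 0 0 2.2" --pt "0.2 -60 37 143 0 0 2.2" --pt "0.2 -60 37 145 0 0 2.2" --pt "0.2 -60 37 145 0 0 2.2" --pt "0.2 -60 37 145 0 0 2.2" --force 40

```text
clock: 2.53
tool_pos: [0.6678, 0.0714, 0.1008]
eef_rot: [3.14, 0.003, 2.842]
contact_force: [-0.1, 0.4, -0.1]
gripper_width: 0.602
```

>>> apply_moves --pt "0.2 0 0 3 0 0 0" --pt "-0.8 0 0 3 0 0 0" --pt "-0.8 0 0 3 0 0 0" --pt "-0.8 0 0 3 0 0 0" --pt "-0.8 0 0 3 0 0 0" --pt "-0.8 0 0 3 0 0 0" --pt "-0.8 0 0 3 0 0 0" --force 40

```text
clock: 3.12
tool_pos: [0.6671, 0.0707, 0.096]
eef_rot: [3.142, 0.0, 2.841]
contact_force: [-0.4, -1.1, 0.0]
gripper_width: 0.099
```

A width of 0.099 is too narrow for a 26 mm body, so I'll look.

Run:
```python
from h import *
s=bot.sense();print(s['gripper_width'])
im=bot.get_image('wrist');b=bot.get_image('side');c=bot.get_image('scene')
cv2.imwrite('pics/w2.png',np.vstack([im[150:400,160:480],cv2.resize(b[140:240,260:388],None,fx=2.5,fy=2.5)]))
cv2.imwrite('pics/s2.png',cv2.resize(c[150:280,280:420],None,fx=4,fy=4))
```

```text
0.09899938311449695
```

View pics/w2.png

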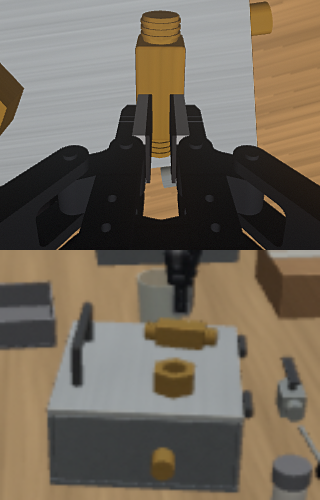

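View pics/s2.png

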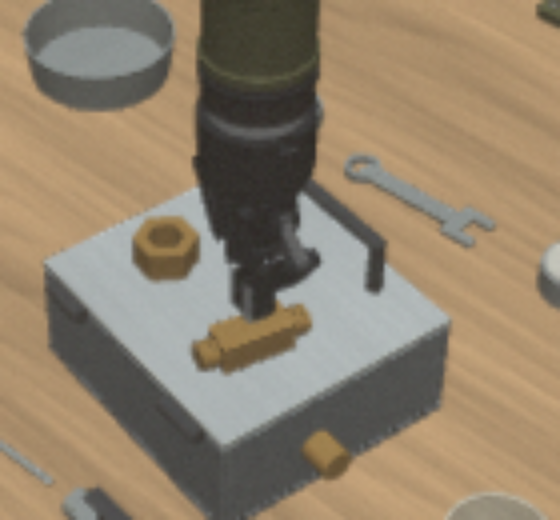

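Run:
```python
from h import *
s=bot.sense();print(s['gripper_width'],s['contact_force'])
b=bot.get_image('side');c=bot.get_image('scene')
S=cam('scene');D=cam('side')
p=s['tool_pos']
A=cv2.resize(c[200:260,310:380],None,fx=8,fy=8,interpolation=2);B=cv2.resize(b[150:200,300:370],None,fx=8,fy=8,interpolation=2)
for I,C,o in((A,S,(310,200)),(B,D,(300,150))):
    for h,col in((0,(0,0,255)),(.019,(0,255,0)),(.04,(255,0,0))):
        u=(proj(C,p+[0,0,h])-o+.5)*8;cv2.circle(I,tuple(int(x) for x in u),4,col,-1)
cv2.imwrite('pics/z2a.png',A);cv2.imwrite('pics/z2b.png',B)
```

```text
0.10168306427763776 [-0.64122882  0.89526107  0.20858806]
```

View pics/z2a.png

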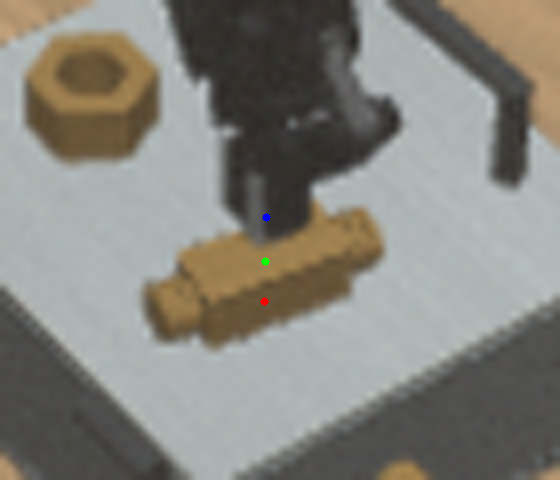

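View pics/z2b.png

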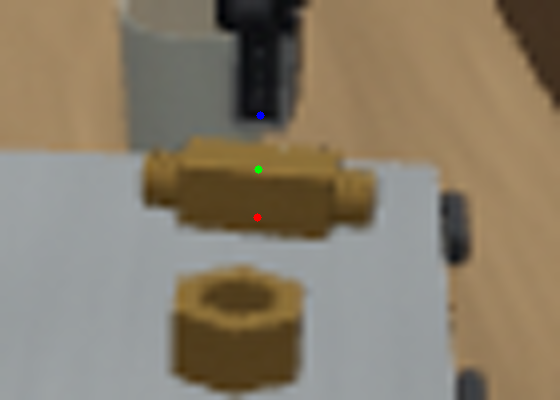

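Projecting the reported TCP into both views (red dot) shows the actual fingertips about 35 mm above it, over the connector's top. They closed in air and nothing was touched. I'll open, descend about 25 mm, and check again.

>>> apply_moves --pt "0.2 0 0 0 0 0 0" --pt "0.2 0 0 0 0 0 0" --pt "0.2 0 0 0 0 0 0" --pt "0.2 0 0 0 0 0 0" --pt "0.2 0 0 8 0 0 0" --pt "0.2 0 0 16 0 0 0" --pt "0.2 0 0 25 0 0 0" --pt "0.2 0 0 25 0 0 0" --pt "0.2 0 0 25 0 0 0"

```text
clock: 4.12
tool_pos: [0.6658, 0.0706, 0.0694]
eef_rot: [-3.14, -0.003, 2.841]
contact_force: [0.7, -1.0, -0.2]
gripper_width: 0.597
```

```bash
cat > look.py <<'E'
from h import *
import sys
tag=sys.argv[1]
s=bot.sense();print(s['tool_pos'],s['gripper_width'],s['contact_force'])
w=bot.get_image('wrist');b=bot.get_image('side');c=bot.get_image('scene')
S=cam('scene');D=cam('side');p=s['tool_pos']
out=[]
for I0,C in((c,S),(b,D)):
    u0=proj(C,p+[0,0,.04]).astype(int);x0=min(max(u0[0]-40,0),560);y0=min(max(u0[1]-35,0),330)
    I=cv2.resize(I0[y0:y0+70,x0:x0+80],None,fx=5,fy=5,interpolation=2)
    for h,col in((0,(0,0,255)),(.019,(0,255,0)),(.04,(255,0,0))):
        u=(proj(C,p+[0,0,h])-(x0,y0)+.5)*5;cv2.circle(I,tuple(int(x) for x in u),2,col,-1)
    out.append(I)
w=w[100:400,80:560]
cv2.imwrite(f'pics/{tag}.png',np.vstack([np.hstack(out),cv2.resize(w,(400,250)).repeat(1,0) if 0 else np.hstack([cv2.resize(w,(400,250)),np.zeros((250,400,3),np.uint8)])]))
E
python3 look.py l3
```

```text
[0.66581774 0.07064441 0.06937979] 0.597386451415921 [ 0.70243213 -1.01456399 -0.21833902]
```

View pics/l3.png

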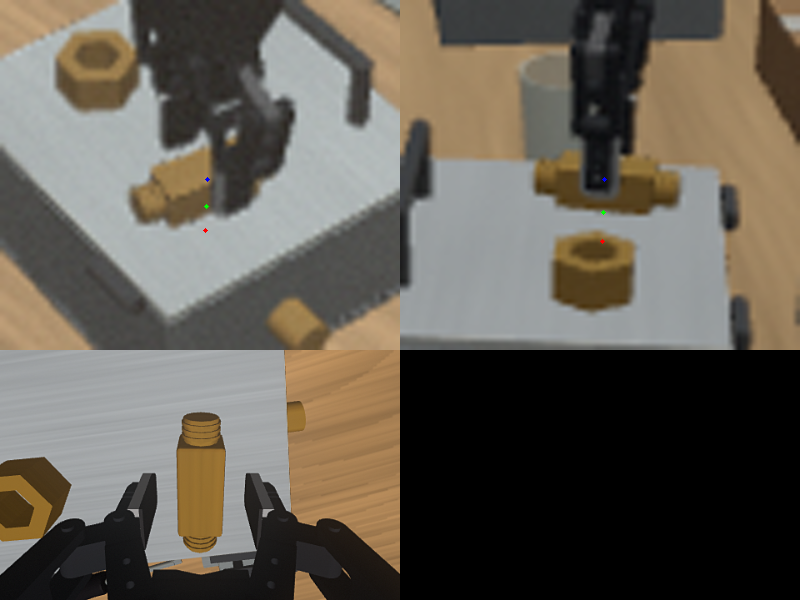

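The fingers now flank the connector, with tips about 37–40 mm above the reported TCP. I'll go 7 mm lower and grip.

>>> apply_moves --pt "0.2 0 0 4 0 0 0" --pt "0.2 0 0 7 0 0 0" --pt "0.2 0 0 7 0 0 0" --pt "-0.8 0 0 7 0 0 0" --pt "-0.8 0 0 7 0 0 0" --pt "-0.8 0 0 7 0 0 0" --pt "-0.8 0 0 7 0 0 0" --pt "-0.8 0 0 7 0 0 0" --pt "-0.8 0 0 7 0 0 0" --force 40

```text
clock: 5.02
tool_pos: [0.6672, 0.0708, 0.0641]
eef_rot: [3.141, 0.0, 2.841]
contact_force: [0.4, -0.0, 1.5]
gripper_width: 0.295
```

Width 0.295 × 85 mm is about 25 mm, so the connector is held. I'll lift it and carry it over the tray.

>>> apply_moves --pt "-0.8 0 0 -20 0 0 0" --pt "-0.8 0 0 -50 0 0 0" --pt "-0.8 0 0 -85 0 0 0" --pt "-0.8 30 18 -85 0 0 0" --pt "-0.8 65 40 -85 0 0 0" --pt "-0.8 100 62 -85 0 0 0" --pt "-0.8 135 84 -85 0 0 0" --pt "-0.8 170 106 -85 0 0 0" --pt "-0.8 205 128 -85 0 0 0" --pt "-0.8 240 150 -85 0 0 0" --pt "-0.8 270 168 -85 0 0 0" --pt "-0.8 290 180 -85 0 0 0" --pt "-0.8 295 183 -85 0 0 0" --pt "-0.8 295 183 -60 0 0 0" --pt "-0.8 295 183 -40 0 0 0" --pt "-0.8 295 183 -40 0 0 0"

```text
clock: 6.35
tool_pos: [0.4367, 0.3306, 0.1001]
eef_rot: [-3.135, -0.004, 2.842]
contact_force: [-1.3, -0.3, -1.7]
gripper_width: 0.294
```

```bash
python3 look.py l4
```

```text
[0.43668902 0.33060692 0.10010738] 0.2935885567117545 [-1.29326216 -0.33401591 -1.70671479]
```

View pics/l4.png

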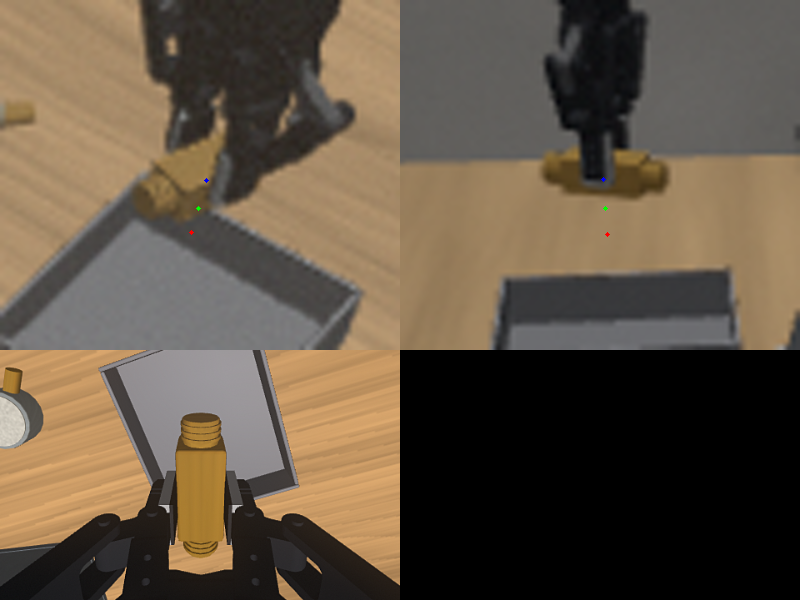

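The connector is held level above the tray. I'll lower it until the underside is just above the 4 mm floor.

>>> apply_moves --pt "-0.8 0 0 30 0 0 0" --pt "-0.8 0 0 60 0 0 0" --pt "-0.8 0 0 85 0 0 0" --pt "-0.8 0 0 100 0 0 0" --pt "-0.8 0 0 110 0 0 0" --pt "-0.8 0 0 117 0 0 0" --pt "-0.8 0 0 121 0 0 0" --pt "-0.8 0 0 123 0 0 0" --pt "-0.8 0 0 123 0 0 0" --pt "-0.8 0 0 123 0 0 0"

```text
clock: 7.33
tool_pos: [0.4401, 0.3334, -0.0182]
eef_rot: [3.14, 0.001, 2.841]
contact_force: [-0.3, 0.1, -1.8]
gripper_width: 0.293
```

>>> apply_moves --pt "-0.8 0 0 2 0 0 0" --pt "-0.8 0 0 4 0 0 0" --pt "-0.8 0 0 5 0 0 0" --pt "-0.8 0 0 5 0 0 0" --pt "-0.8 0 0 5 0 0 0"

```text
clock: 7.75
tool_pos: [0.4393, 0.3328, -0.0242]
eef_rot: [-3.141, -0.0, 2.841]
contact_force: [-0.3, 0.6, -2.1]
gripper_width: 0.297
```

>>> apply_moves --pt "-0.3 0 0 0 0 0 0" --pt "-0.2 0 0 0 0 0 0" --pt "0.0 0 0 0 0 0 0" --pt "0.1 0 0 0 0 0 0" --pt "0.1 0 0 0 0 0 0" --pt "0.1 0 0 -10 0 0 0" --pt "0.1 0 0 -30 0 0 0" --pt "0.1 0 0 -60 0 0 0" --pt "0.1 0 0 -95 0 0 0" --pt "0.1 0 0 -135 0 0 0" --pt "0.1 0 0 -175 0 0 0" --pt "0.1 0 0 -175 0 0 0"

```text
clock: 8.75
tool_pos: [0.4438, 0.3362, 0.1602]
eef_rot: [3.129, 0.009, 2.841]
contact_force: [1.0, 0.3, 1.1]
gripper_width: 0.55
```

Run:
```python
from h import *
s=bot.sense();print(s['tool_pos'],s['eef_rot'])
cv2.imwrite('pics/w5.png',bot.get_image('wrist'));c=bot.get_image('scene');cv2.imwrite('pics/s5.png',c)
```

```text
[0.4437916  0.33616603 0.16021698] [3.12927918 0.00888751 2.84136838]
```

View pics/w5.png

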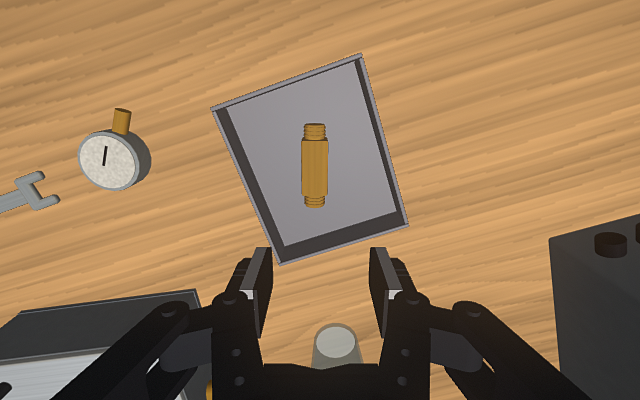

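View pics/s5.png

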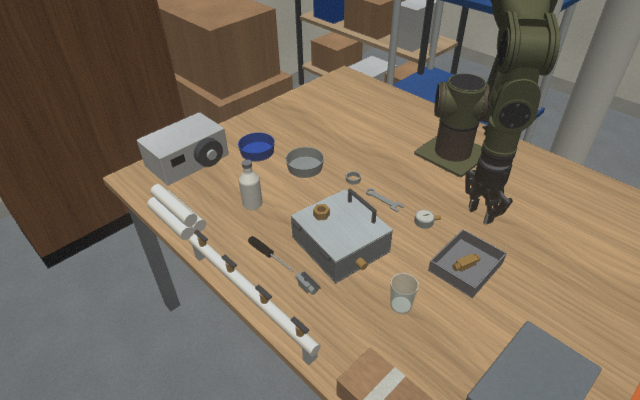

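The connector lies centred in the tray. Next is the nut: swing over it, turn 24.6° and stop at hover.

>>> apply_moves --pt "0.4 0 0 -40 0 0 0" --pt "0.4 -305 -290 -40 0 0 24.6" --pt "0.4 -305 -290 -40 0 0 24.6" --pt "0.4 -305 -290 -40 0 0 24.6" --pt "0.4 -305 -290 -40 0 0 24.6" --pt "0.4 -305 -290 -40 0 0 24.6" --pt "0.4 -305 -290 -40 0 0 24.6" --pt "0.4 -305 -290 -40 0 0 24.6" --pt "0.4 -305 -290 -40 0 0 24.6" --pt "0.4 -305 -290 -40 0 0 24.6" --pt "0.4 -305 -290 -40 0 0 24.6" --pt "0.4 -305 -290 -40 0 0 24.6" --pt "0.4 -305 -290 -40 0 0 24.6" --pt "0.4 -305 -290 -40 0 0 24.6" --pt "0.4 -305 -290 0 0 0 24.6" --pt "0.4 -305 -290 40 0 0 24.6" --pt "0.4 -305 -290 40 0 0 24.6" --pt "0.4 -305 -290 40 0 0 24.6" --pt "0.4 -305 -290 40 0 0 24.6"

```text
clock: 10.43
tool_pos: [0.6455, -0.0331, 0.1127]
eef_rot: [3.141, 0.001, 2.414]
contact_force: [0.2, 0.3, 1.0]
gripper_width: 0.703
```

```bash
python3 look.py l6; python3 -c "
from h import *;print(bot.sense()['eef_rot'])"
```

```text
[ 0.64546058 -0.03310881  0.11271777] 0.7029033739751788 [0.20981444 0.2579245  1.03607816]
[3.13795879 0.00445047 2.4127897 ]
```

View pics/l6.png

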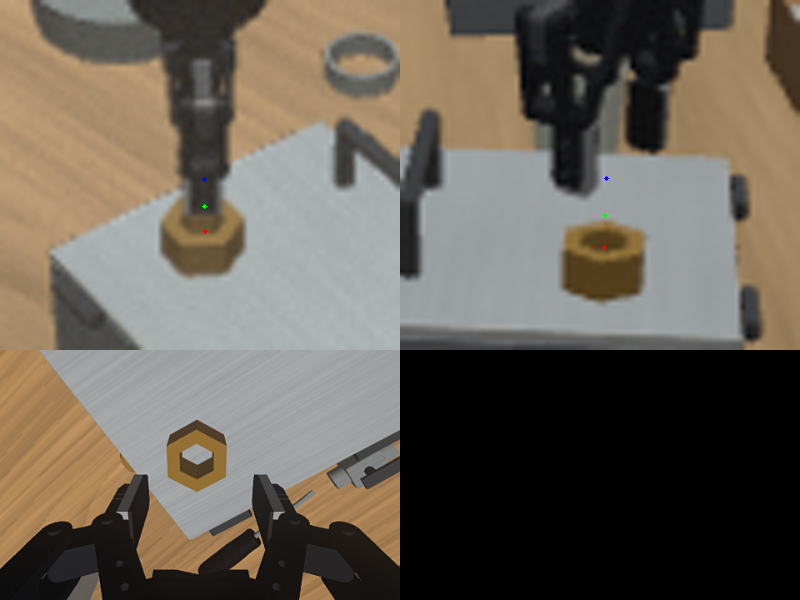

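The nut's flats are square to the pads and centred. Descending and gripping.

>>> apply_moves --pt "0.4 0 -1 15 0 0 0" --pt "0.4 0 -1 28 0 0 0" --pt "0.4 0 -1 38 0 0 0" --pt "0.4 0 -1 44 0 0 0" --pt "0.4 0 -1 47 0 0 0" --pt "0.4 0 -1 47 0 0 0" --pt "0.4 0 -1 47 0 0 0" --pt "-0.5 0 -1 47 0 0 0" --pt "-0.5 0 -1 47 0 0 0" --pt "-0.5 0 -1 47 0 0 0" --pt "-0.5 0 -1 47 0 0 0" --pt "-0.5 0 -1 47 0 0 0" --pt "-0.5 0 -1 47 0 0 0" --force 40

```text
clock: 11.67
tool_pos: [0.6451, -0.0352, 0.0649]
eef_rot: [3.14, 0.002, 2.412]
contact_force: [0.1, -0.2, 5.2]
gripper_width: 0.48
```

Width 0.48 × 85 mm is about 41 mm, which matches the flats. Carrying the nut to the dish.

>>> apply_moves --pt "-0.5 0 0 -20 0 0 0" --pt "-0.5 0 0 -50 0 0 0" --pt "-0.5 0 0 -85 0 0 0" --pt "-0.5 -4 -30 -85 0 0 0" --pt "-0.5 -9 -70 -85 0 0 0" --pt "-0.5 -14 -110 -85 0 0 0" --pt "-0.5 -19 -150 -85 0 0 0" --pt "-0.5 -24 -190 -85 0 0 0" --pt "-0.5 -29 -230 -85 0 0 0" --pt "-0.5 -34 -270 -85 0 0 0" --pt "-0.5 -39 -310 -85 0 0 0" --pt "-0.5 -42 -340 -85 0 0 0" --pt "-0.5 -44 -355 -85 0 0 0" --pt "-0.5 -44 -355 -60 0 0 0" --pt "-0.5 -44 -355 -30 0 0 0" --pt "-0.5 -44 -355 -10 0 0 0" --pt "-0.5 -44 -355 -10 0 0 0" --pt "-0.5 -44 -355 -10 0 0 0"

```text
clock: 13.17
tool_pos: [0.4389, -0.3281, 0.0726]
eef_rot: [-3.141, -0.004, 2.412]
contact_force: [0.3, -0.1, -0.7]
gripper_width: 0.48
```

```bash
python3 look.py l7
```

```text
[ 0.43894079 -0.32807521  0.07262428] 0.4799236456456209 [ 0.31648197 -0.08404755 -0.72632389]
```

View pics/l7.png

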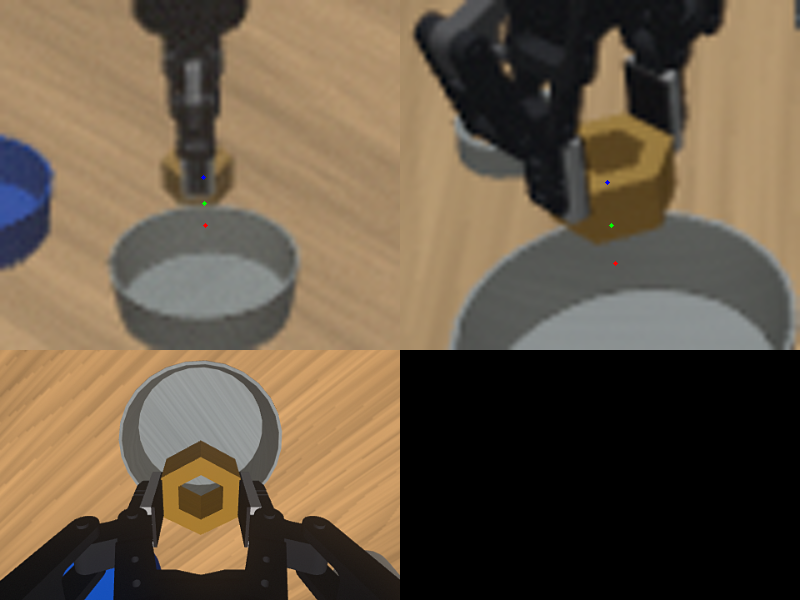

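The nut is above the steel dish, not the blue one. Lowering it.

>>> apply_moves --pt "-0.5 0 0 25 0 0 0" --pt "-0.5 0 0 50 0 0 0" --pt "-0.5 0 0 70 0 0 0" --pt "-0.5 0 0 83 0 0 0" --pt "-0.5 0 0 90 0 0 0" --pt "-0.5 0 0 94 0 0 0" --pt "-0.5 0 0 96 0 0 0" --pt "-0.5 0 0 96 0 0 0" --pt "-0.5 0 0 96 0 0 0" --pt "-0.5 0 0 96 0 0 0"

```text
clock: 14.15
tool_pos: [0.4413, -0.3297, -0.0211]
eef_rot: [3.141, 0.002, 2.412]
contact_force: [-0.2, -0.4, 0.4]
gripper_width: 0.481
```

>>> apply_moves --pt "-0.5 0 0 1 0 0 0" --pt "-0.5 0 0 1 0 0 0" --pt "0.0 0 0 1 0 0 0" --pt "0.1 0 0 1 0 0 0" --pt "0.3 0 0 1 0 0 0" --pt "0.3 0 0 1 0 0 0" --pt "0.3 0 0 1 0 0 0" --pt "0.3 0 0 -10 0 0 0" --pt "0.3 0 0 -30 0 0 0" --pt "0.3 0 0 -65 0 0 0" --pt "0.3 0 0 -105 0 0 0" --pt "0.3 0 0 -145 0 0 0" --pt "0.3 0 0 -185 0 0 0" --pt "0.3 0 0 -225 0 0 0" --pt "0.3 0 0 -225 0 0 0"

```text
clock: 15.4
tool_pos: [0.4445, -0.3321, 0.2116]
eef_rot: [3.14, 0.015, 2.412]
contact_force: [1.3, -0.4, 0.4]
gripper_width: 0.654
```

Run:
```python
from h import *
s=bot.sense();print(s['tool_pos'],s['eef_rot'])
a=bot.get_image('wrist');b=bot.get_image('side')
cv2.imwrite('pics/w8.png',np.hstack([cv2.resize(a,(400,250)),cv2.resize(b,(400,250))]))
```

```text
[ 0.44445452 -0.33211568  0.21164995] [3.14029355 0.0147065  2.4120395 ]
```

View pics/w8.png

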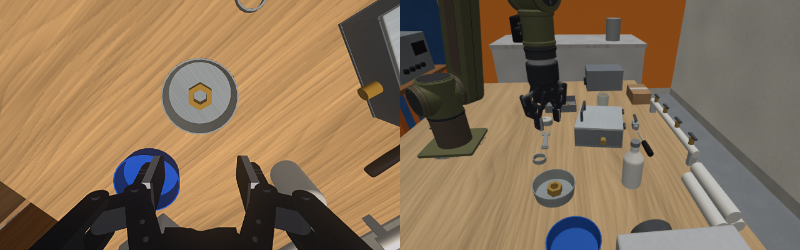

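The nut lies in the centre of the steel dish and both fittings are released with the lid shut. Now I'll move above the handle with the jaws across the bar (case yaw -9.2°).

>>> apply_moves --pt "0.1 160 347 0 0 0 57.4" --pt "0.1 160 347 0 0 0 57.4" --pt "0.1 160 347 0 0 0 57.4" --pt "0.1 160 347 0 0 0 57.4" --pt "0.1 160 347 0 0 0 57.4" --pt "0.1 160 347 0 0 0 57.4" --pt "0.1 160 347 0 0 0 57.4" --pt "0.1 160 347 0 0 0 57.4" --pt "0.1 160 347 0 0 0 57.4" --pt "0.1 160 347 0 0 0 57.4" --pt "0.1 160 347 0 0 0 57.4" --pt "0.1 160 347 0 0 0 57.4" --pt "0.1 160 347 20 0 0 57.4" --pt "0.1 160 347 52 0 0 57.4" --pt "0.1 160 347 52 0 0 57.4" --pt "0.1 160 347 52 0 0 57.4" --pt "0.1 160 347 52 0 0 57.4"

```text
clock: 16.92
tool_pos: [0.5522, 0.0351, 0.1513]
eef_rot: [-3.141, 0.0, 1.409]
contact_force: [-0.2, -0.3, -0.5]
gripper_width: 0.552
```

```bash
python3 look.py l9; python3 -c "
from h import *;s=bot.sense();print(s['eef_rot'],s['q'])"
```

```text
[0.55219158 0.03514803 0.15132187] 0.5518920244131312 [-0.24798801 -0.3329486  -0.47400933]
[ 3.13861993e+00 -6.01930347e-04  1.40942951e+00] [ 6.45213819e-02  3.28561105e-01 -1.49573735e-01  1.08962947e+00
 -7.91705091e-05  1.79668530e+00]
```

View pics/l9.png

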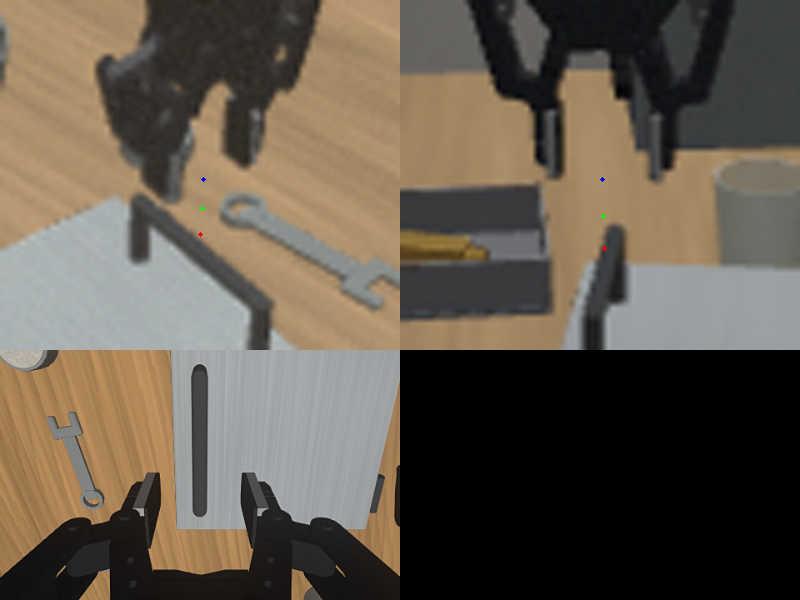

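The bar lies parallel to the pads and midway between them. I'll descend 67 mm and pinch.

>>> apply_moves --pt "0.1 0 0 20 0 0 0" --pt "0.1 0 0 40 0 0 0" --pt "0.1 0 0 54 0 0 0" --pt "0.1 0 0 62 0 0 0" --pt "0.1 0 0 67 0 0 0" --pt "0.1 0 0 67 0 0 0" --pt "0.1 0 0 67 0 0 0" --pt "-1 0 0 67 0 0 0" --pt "-1 0 0 67 0 0 0" --pt "-1 0 0 67 0 0 0" --pt "-1 0 0 67 0 0 0" --pt "-1 0 0 67 0 0 0" --pt "-1 0 0 67 0 0 0" --pt "-1 0 0 67 0 0 0" --force 50

```text
clock: 18.23
tool_pos: [0.5514, 0.0366, 0.0847]
eef_rot: [-3.14, -0.001, 1.41]
contact_force: [-3.5, 0.8, 4.8]
gripper_width: 0.116
```

```bash
python3 look.py l10
python3 - <<'E'
# handle path relative to shut, along case x (tool y) and up
import numpy as np
r=np.hypot(.175,.05);a0=np.arctan2(.05,.175)
for d in range(5,51,5):
    a=a0+np.radians(d);print(d,round((.175-r*np.cos(a))*1e3,1),round((r*np.sin(a)-.05)*1e3,1))
E
```

```text
[0.55139319 0.03655109 0.08472973] 0.11613139019336584 [-3.48917273  0.84864403  4.7820487 ]
5 5.0 15.1
10 11.3 29.6
15 18.9 43.6
20 27.7 56.8
25 37.5 69.3
30 48.4 80.8
35 60.3 91.3
40 73.1 100.8
45 86.6 109.1
50 100.8 116.2
```

View pics/l10.png

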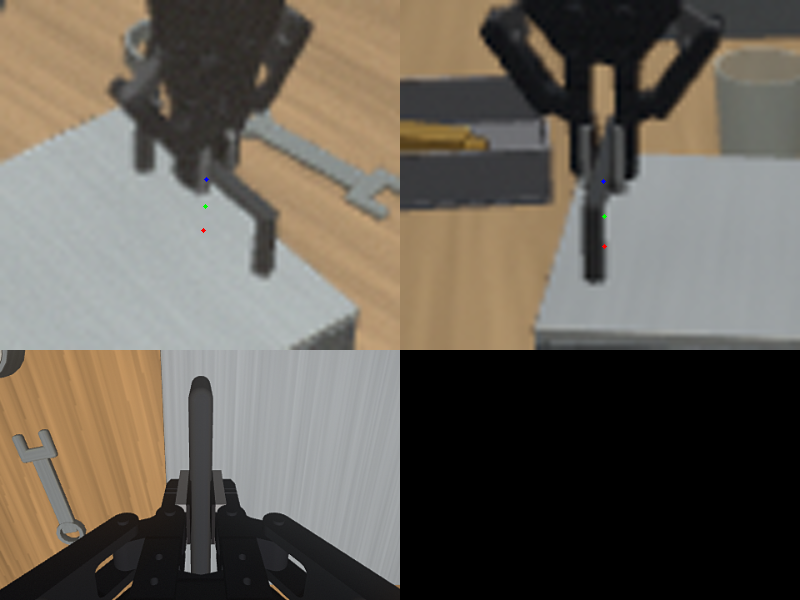

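The bar is pinched at about 10–12 mm between the pads. I'll lift along the hinge arc to 25° first.

>>> apply_moves --pt "-1 0 2.5 -7.5 0 0 0" --pt "-1 0 5 -15 0 0 0" --pt "-1 0 8 -22 0 0 0" --pt "-1 0 11.3 -29.6 0 0 0" --pt "-1 0 15 -36.7 0 0 0" --pt "-1 0 18.9 -43.6 0 0 0" --pt "-1 0 23 -50 0 0 0" --pt "-1 0 27.7 -56.8 0 0 0" --pt "-1 0 32.5 -63 0 0 0" --pt "-1 0 37.5 -69.3 0 0 0" --pt "-1 0 37.5 -69.3 0 0 0" --pt "-1 0 37.5 -69.3 0 0 0"

```text
clock: 19.38
tool_pos: [0.5868, 0.0308, 0.1545]
eef_rot: [-3.137, -0.001, 1.41]
contact_force: [-10.0, 2.8, 4.7]
gripper_width: 0.117
```

```bash
python3 look.py l11
```

```text
[0.58676115 0.0307527  0.15445429] 0.11678688347587465 [-10.00589992   2.83344393   4.74644906]
```

View pics/l11.png

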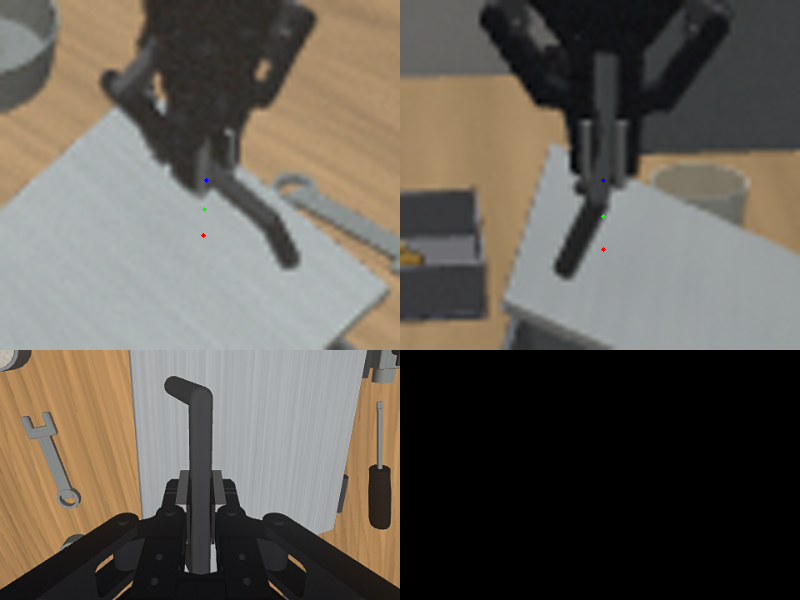

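>>> apply_moves --pt "-1 0 4.5 -6 0 0 0" --pt "-1 0 10 -11.5 0 0 0" --pt "-1 0 16 -17 0 0 0" --pt "-1 0 22 -22 0 0 0" --pt "-1 0 28 -27 0 0 0" --pt "-1 0 34.5 -31.5 0 0 0" --pt "-1 0 41 -36 0 0 0" --pt "-1 0 48 -40 0 0 0" --pt "-1 0 55 -43.5 0 0 0" --pt "-1 0 62 -47 0 0 0" --pt "-1 0 62 -47 0 0 0" --pt "-1 0 62 -47 0 0 0" --pt "-1 0 62 -47 0 0 0"

```text
clock: 20.62
tool_pos: [0.6504, 0.0204, 0.2045]
eef_rot: [3.139, -0.001, 1.41]
contact_force: [-8.0, 1.3, 13.0]
gripper_width: 0.116
```

```bash
python3 look.py l12
python3 - <<'E'
from h import *
b=bot.get_image('side');c=bot.get_image('scene')
cv2.imwrite('pics/e1.png',cv2.resize(b[90:240,240:400],None,fx=5,fy=5,interpolation=2)[:,:800][:600]);cv2.imwrite('pics/e2.png',cv2.resize(c[130:280,260:420],None,fx=4,fy=4,interpolation=2))
cv2.imwrite('pics/e1raw.png',b);cv2.imwrite('pics/e2raw.png',c)
E
```

```text
[0.65044607 0.02037777 0.20453306] 0.11627145974885414 [-8.03749882  1.33906982 13.01769015]
```

View pics/e1.png

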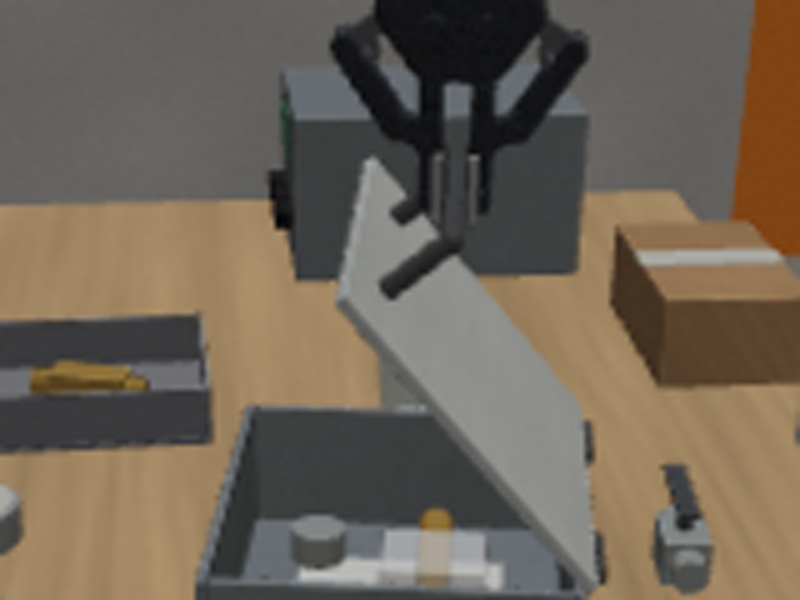

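View pics/e2.png

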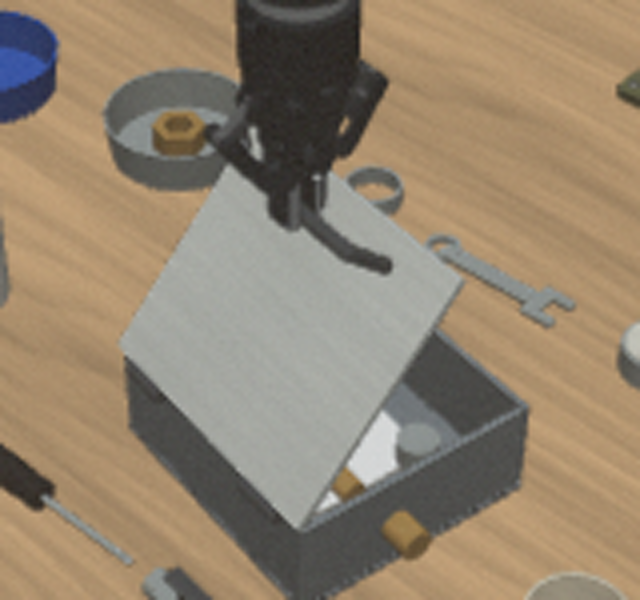

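Run:
```python
from h import *
S=cam('scene');D=cam('side')
f=lambda p:(260+p[0]/4-.4,130+p[1]/4-.4)
g=lambda p:(240+p[0]/5-.4,90+p[1]/5-.4)
hx=np.array([.7248,.0083,.085]);ex=np.array([np.cos(-.16),np.sin(-.16),0])
for a,b in(((463,282),(373,160)),((232,172),(345,293))):
    P,e=tri(S,f(a),D,g(b));d=P-hx
    print(P,e,'angle',np.degrees(np.arctan2(d[2],-d@ex))-np.degrees(np.arctan2(8,200)),'r',np.hypot(d[2],d@ex))
# bar from tool pos (grip offset as at shut)
s=bot.sense();t=s['tool_pos']-np.array([.552,.036,.0847]);q=np.array([-.175+t@ex,.05+t[2]])
print('from tool',np.degrees(np.arctan2(q[1],-q[0]))-15.95,np.hypot(*q),s['qd'].max())
```

```text
[0.62035804 0.13568434 0.24099082] 0.0019063570576396004 angle 49.36226078095373 r 0.19890032024517862
[ 0.60436891 -0.06619351  0.22645676] 0.040059657722408895 angle 50.59862754724651 r 0.17738178770139773
from tool 50.091483622771875 0.18576178062316945 0.001135954342410822
```

The well-matched corner (+y, 1.9 mm ray gap, radius 199 mm as expected) gives 49.4°. The tool pose gives 50.1°. The -y corner was partly hidden and its rays miss by 40 mm, so I'm discarding it. I'll hold briefly to check it's steady.

>>> apply_moves --pt "-1 0 0 0 0 0 0" --pt "-1 0 0 0 0 0 0" --pt "-1 0 0 0 0 0 0" --pt "-1 0 0 0 0 0 0" --pt "-1 0 0 0 0 0 0" --pt "-1 0 0 0 0 0 0" --pt "-1 0 0 0 0 0 0" --pt "-1 0 0 0 0 0 0" --pt "-1 0 0 0 0 0 0" --pt "-1 0 0 0 0 0 0" --pt "-1 0 0 0 0 0 0" --pt "-1 0 0 0 0 0 0"

```text
clock: 21.87
tool_pos: [0.6503, 0.0204, 0.2045]
eef_rot: [3.139, -0.001, 1.41]
contact_force: [-7.7, 1.5, 12.2]
gripper_width: 0.115
```

Run:
```python
from h import *
b=bot.get_image('side');c=bot.get_image('scene')
o1=cv2.imread('pics/e1raw.png');o2=cv2.imread('pics/e2raw.png')
for n,a,o in(('side',b,o1),('scene',c,o2)):
    d=cv2.absdiff(a,o).max(2);print(n,(d>40).sum())
a0=cv2.imread('pics/scene0.png')
cv2.imwrite('pics/f.png',np.hstack([cv2.resize(a0,(400,250)),cv2.resize(c,(400,250))]))
```

```text
side 0
scene 0
```

View pics/f.png

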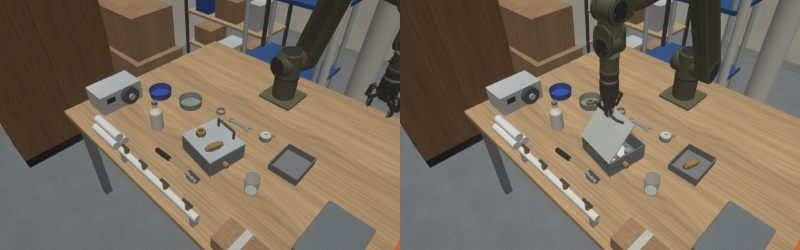

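The views before and after the hold show no change. The bystanders look to be where they started, the nut is in the dish, the connector is in the tray and the lid is held. Handing in.

```bash
python3 -c "
from bench import bot
print(bot.close_job())"
```

```text
the job is handed in; nothing more can be done
None
```

I lowered the connector into the tray and the nut into the steel dish, then lifted the lid by its bar. I handed the job in at about 22 s with the gripper still holding the lid open; no verdict was reported.

- **Lid angle:** it measured 49.4° from one corner seen in both views and 50.1° from the tool pose. A second, partly hidden corner gave 50.6°, but its rays missed each other by 40 mm, so I discarded it.
- **Steadiness:** pictures taken about a second apart while holding showed no change.
- **Bystanders:** the before and after pictures show them where they started, by eye only.
- **Fingertip height:** the fingertips sat about 35–40 mm farther back than the stated TCP, so my first connector grasp closed on air above it without touching anything. I corrected for this from the pictures and used the same offset for the rest of the job.
- **Holding force:** about 14 N at the wrist, more than the roughly 3 N the lid needs. The tool sits about 4 mm outside the ideal arc, so it is straining slightly.

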